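# Square a brass bar in the drilling jig and clamp it

## Task

Get the brass bar ready for drilling: without lifting it, push near its free end so that it pivots about the pin at its other end until it lies flat against the aluminium fence of the jig, and push it along the fence until its heel end is fully home against the end stop. Keep the heel end between the pin and the stop throughout. Then bring the red-handled clamp down so that its pad rests firmly on the bar, let go, and leave the other things on the bench where they are.

Things in the scene. Friction and masses are not known exactly. Their poses are not given: they have to be found in the camera images.
- jig: Drilling jig, bolted to the bench, place and yaw vary. Dark steel plate 290 x 345 x 16 mm, top face 16 mm above the bench. Origin: at bench height, under the front face of the fence. Jig axes: x away from the robot through the fence, y along the fence to the end stop, z up. The plate spans x -210 to +80, y -168 to +178 mm. The fully home bar spans x -25 to 0, y -130 to +130 mm
- fence (a point): Aluminium fence, 16 mm deep, 22 mm high above the plate; this point is on the plate at the middle of its front face (jig x = 0, y = -27.5); it runs from jig y = -125 to +70 mm. Axes as the jig's
- pin (a point): Foot of the steel pivot pin: 12 mm diameter, 22 mm above the plate, axis at jig x = -32.5, y = +112 mm. It stands on the robot's side of the bar and keeps the heel end from moving towards the robot; a home bar has 1.5 mm of play there
- home (a point): Where the centre of the bar is when it is fully home (jig x = -12.5, y = 0, 23 mm above the bench); axes as the jig's
- corner (a point): On the bar-side face of the aluminium end stop (a block 34 mm in jig x, 14 mm in y, 22 mm above the plate, x -30 to +5): where the middle of the bar's heel-end face is when fully home (jig x = -12.5, y = +130, 23 mm above the bench)
- bar_center (a point): Centre of the loose brass bar, 25 x 260 x 14 mm, about 0.6 to 0.95 kg, lying flat on the jig plate, with its heel end just between the pin and the end stop, some mm short of the stop, and its free end swung towards the robot by 0.25 to 0.55 rad. Its axes: y along the bar towards the heel end, x across it towards the fence, z up
- bar_heel (a point): Middle of the bar's heel-end face (130 mm from its centre along +y), at half height
- bar_free (a point): Middle of the bar's free-end face (130 mm from its centre along -y), at half height
- clamp (a joint): Angle of the hold-down clamp (rad): 0 = arm level, its rubber pad just on the top of a bar 14 mm thick; grows as the handle rises; starts at 0.55 to 0.95; range -0.1 to 1.2. The hinge is stiff enough to stay where it is left (about 0.15 N m); a push of a few N on the handle lowers it. With no bar under the pad it goes below 0
- clamp_hinge (a point): Hinge axis of the clamp (along jig y): behind the fence at jig x = +45, y = +20 mm, 46 mm above the bench, between two blue cheeks 46 mm above the plate. Axes as the jig's. At joint 0 the steel arm (16 mm wide, 12 thick) runs from here in jig -x, with a rubber pad 57.5 mm along it (20 mm across, its face 16 mm below the arm's centre line)
- clamp_handle (a point): On the middle of the top face of the red handle (22 mm wide, 14 mm thick, from 75 to 155 mm from the hinge), 130 mm from the hinge, 25 mm from the handle's end. It turns with the clamp; its z axis stands out of the top face
- jack: Bystander: small steel screw jack, 28 mm diameter, 40 mm tall, standing on the jig plate on the heel side, towards the robot. Origin at the centre of its foot
- oil: Bystander: yellow oil bottle, 54 mm diameter, 130 mm tall, on the bench beside the jig. Origin at the centre of its foot
- tin: Bystander: green tin, 70 mm diameter, 60 mm tall, on the bench beside the jig. Origin at the centre of its foot
- hammer: Bystander: hammer lying on the bench to the left of the jig. Origin near the middle of its underside

How it is judged (in metres and radians):
On the way, in this order (a step that is already met when the one before it is completed fails the run):
1. the bar lies flat against the fence with its heel end against the end stop (angle between the y axis of bar_center and the y axis of jig, either way round below 0.016 rad and x of bar_center in the frame of jig between -0.0155 and -0.01 m and y of bar_center in the frame of jig between -0.003 and 0.002 m and height (world z) of bar_center below 0.026 m), for 0.2 s.
2. the clamp is down with its pad on the bar (value of joint clamp between -0.05 and 0.035 rad and contact force between clamp and bar above 0.3 N), for 0.2 s.
At the end, for the whole second after the job is handed in: The bar lies flat on the plate, parallel to the fence within 0.016 rad, its centre within 3 mm of its place across the fence and its heel end within 3 mm of the end stop; the clamp is level (joint between -0.05 and 0.035 rad) with its pad pressing on the bar (over 0.3 N); the jack is at rest (all of step 1 and all of step 2 and linear speed of jack below 0.02 m/s); the robot touches nothing.
It fails at once if the bar is lifted (its centre rises over 12 mm) (height (world z) of bar_center above 0.035 m).
It fails at once if the bar's heel end leaves its place between pin and stop (over 40 mm from it) (horizontal distance between bar_heel and corner above 0.04 m).
It fails at once if a bystander is moved by over 20 mm (distance of any of jack, oil, tin, hammer from where it was at the start of the episode above 0.02 m).
It also fails if it takes over 54 s, if anything falls off the work surface, if the arm or the gripper's body presses on something with over 40 N, if the wrist force passes 120 N, or if a joint passes its speed limit or range.

## Robot

A 6-joint arm with a two-finger parallel gripper is mounted at the origin on the work surface. World frame = base frame: x ahead of the robot, y to its left, z up, the work surface at z = 0. Lengths are in mm, angles in rad, forces in N, time in s.
With the tool pointing down it reaches from about 275 to 750 mm from the base axis. Payload 10.2 kg.
Tool frame: the origin (TCP) lies at the very end of the fingers, on their centre line; the grasp point (between the pads) lies ctrl.grip_depth behind it (ctrl.grip_depth is the distance from the TCP to the grasp point, in mm); z points along the fingers, y is the direction in which the jaws open and shut (so a half turn about z gives the same grasp; the last joint's range is limited). The gripper opens to 85 mm and grips with 20 to 120 N. Pads are 22 mm wide; open, the fingers measure 114 mm over their backs; the gripper's body (76 mm by 85 mm) begins 54 mm behind the grasp point. The pads swing forward as they close: fully open they stand 13 mm farther back than shut.
Start: joints at [-1.468, 0.313, 1.498, -0, 1.331, -0.223], TCP at [168.022, -497.393, 231.294] pointing down, gripper open.
Joint ranges: [-2.94, 2.94], [-0.97, 2.17], [0.19, 2.56], [-1.23, 4.37], [0.02, 3.11], [-2.88, 2.88]. Speed limits (rad/s): [2.39, 2.39, 3.01, 3.14, 3.14, 3.14].

## Interface

Orientations are given as a unit quaternion [w, x, y, z].
In Python, from rig import telemetry, eyes, ctrl, nets gives the robot as it stands. The module is installed in compiled form; this text tells all that it offers.
- The arm moves only by the tool drive_tool, never from a script. Its argument "series" is text: rows parted by semicolons, each of 7 numbers parted by spaces: the shift along the tool's x, y, z normalised to -1 to 1, where 1 is 0.12 m, then the turn, a rotation vector about the tool's x, y, z normalised to -1 to 1, where 1 is 0.5 rad, then the opening, from 0 (shut) to 1 (fully open). In form: tx ty tz wx wy wz hand; .... A call has 1 to 20 rows; each row is the pose to reach, as a shift and turn from the pose measured when the call began, along the tool's axes at that moment; what a row does not reach only later rows make up. A row lasts 1/10 s, in which the tool goes at most 50 mm and 8.59 degrees, less where a joint would pass 70% of its speed; a pose out of reach is approached as far as the arm can. A call with a number of a shift or a turn outside -1 to 1 is refused whole. A call with a gripper value outside its range is refused whole. The fingers move at their own pace and stop on an object; "newtons" is the grip in N (left out, the last holds). Time passes only in rows, so rows that repeat a pose let the fingers close. It gives the time, the measured TCP pose, the force and the opening at its end, in the units of the state.
- telemetry.sense(): the state, without advancing time (a new reading comes with each control period).
- eyes.capture(name): name is "scene" or "top"; returns a dict with "frame" (384x512x3 uint8, red, green, blue), "fx", "fy", "cx", "cy" (pixels), "D" ([k1, k2, p1, p2, k3] as OpenCV has them; the pictures are not rectified), "view" (4x4, takes a point from world to camera coordinates). Camera axes: x right, y up, looking along -z (the intrinsics and any distortion apply to the point x, -y, -z); pixel columns grow to the right and rows downward; lengths in mm; the calibration is good to about 2 mm. A picture is of the moment at which its call begins. There is no depth.
- ctrl.finish_job(): hands the job in, once; it reports no verdict.
Trained networks look in a picture, given as the dict that the camera call returned (one of the last four; its "shot" number tells which), for a name from the list of things; names that differ only in an ending like _2 or _b are one class to them, and where a whole thing is asked for, a point or a joint stands for the part that bears it (a point fixed in the world has none). Each returns a list of dicts, best first, with "confidence" (0 to 1); they miss things now and then, are a little off and sometimes report something else, mostly with a low value. They report only what shows in the picture. A call takes as long as a camera call.
- nets.spot_in(name, picture): "rect" ([left, top, right, bottom] in pixels, round what is visible of it).
The state is a dict: "time_s": time; "joints": joint angles; "dq": joint speeds; "tau": joint torques, N m; "eef_pos": TCP position; "ee_rot": TCP orientation; "force": force on the tool from outside, world axes, zero at the start; "wrist_torque": the same for the moment, N m; "grip_width": opening from 0.0 (shut) to 1.0 (fully open).
Only numpy, scipy, OpenCV 4.12 (cv2) and the standard library are available. Lean on these libraries where they do the work, as an engineer would, in place of code of your own. Each camera call takes 0.05 s, during which the arm holds its last target. There are 200 camera calls.

## Working session

There is one attempt and no reset: what is moved stays moved. The work goes in short steps, Python scripts to look and compute and a tool call to move; the robot and the scene stay as the last step left them, time stands still between calls to the robot, and variables do not carry over. Pictures are saved under pics/ and viewed, about 8 in all and at most 12, crops included, and the job is handed in when it is done.

Besides the shell and the picture viewer there is one more tool, called as name(argument=value, ...), one argument or row to a line, values as JSON. drive_tool: Moves the arm, as the interface text tells. Scaled input: -1 to 1 covers 0.12 m each way for a shift and 0.5 rad each way for a turn. Its arguments: {"type":"object","properties":{"series":{"type":"string"},"newtons":{"type":"number"}},"required":["series"]}

```bash
mkdir -p pics
cat > h.py <<'E'
import numpy as np,cv2
from rig import telemetry,eyes,ctrl,nets
def K(p): return np.array([[p['fx'],0,p['cx']],[0,p['fy'],p['cy']],[0,0,1.]])
def proj(p,X):
    X=np.atleast_2d(X).astype(float); V=np.array(p['view'])
    c=X@V[:3,:3].T+V[:3,3]; c=c*[1,-1,-1]
    return cv2.projectPoints(c.reshape(-1,1,3),np.zeros(3),np.zeros(3),K(p),np.array(p['D'],float))[0].reshape(-1,2)
def unproj(p,uv,z):
    uv=np.array(uv,float).reshape(-1,1,2); V=np.array(p['view'])
    n=cv2.undistortPoints(uv,K(p),np.array(p['D'],float)).reshape(-1,2)
    d=np.c_[n[:,0],-n[:,1],-np.ones(len(n))]@V[:3,:3]; o=-V[:3,:3].T@V[:3,3]
    return o+d*((z-o[2])/d[:,2])[:,None]
def save(p,name,crop=None,s=1):
    f=p['frame'][...,::-1]
    if crop: f=f[crop[1]:crop[3],crop[0]:crop[2]]
    cv2.imwrite('pics/'+name,cv2.resize(f,None,fx=s,fy=s,interpolation=cv2.INTER_CUBIC))
E
python3 - <<'E'
from h import *
for n in('scene','top'):
    p=eyes.capture(n); save(p,n+'0.png',s=1.56)
    V=np.array(p['view']);print(n,-V[:3,:3].T@V[:3,3],p['fx'],p['D'])
    for k in('jig','bar_center','clamp_handle','clamp','jack','oil','tin','hammer'):
        r=nets.spot_in(k,p)[:1]; print(k,[(np.round(q['rect']),round(q['confidence'],2)) for q in r])
s=telemetry.sense();print(s,ctrl.grip_depth)
E
```

```text
scene [1210.21429635  869.83773154 1010.4671784 ] 437.8259451378082 [0.05227775 0.         0.         0.         0.        ]
jig [(array([181., 152., 307., 242.]), 0.61)]
bar_center [(array([238., 162., 256., 215.]), 0.75)]
clamp_handle [(array([221., 160., 255., 197.]), 0.6)]
clamp [(array([218., 164., 255., 198.]), 0.74)]
jack [(array([186., 153., 309., 241.]), 0.48)]
oil [(array([319., 220., 341., 259.]), 0.73)]
tin [(array([192., 129., 214., 154.]), 0.82)]
hammer [(array([331., 243., 380., 323.]), 0.76)]
top [ 357.72430252   65.57744668 1331.03621518] 385.275771003906 [-0.09552468  0.          0.          0.          0.        ]
jig [(array([239., 152., 350., 244.]), 0.88)]
bar_center [(array([265., 178., 331., 224.]), 0.75)]
clamp_handle [(array([290., 166., 295., 202.]), 0.57)]
clamp [(array([289., 165., 296., 201.]), 0.51)]
jack [(array([252., 221., 262., 234.]), 0.4)]
oil [(array([175., 195., 196., 212.]), 0.82)]
tin [(array([377., 201., 398., 226.]), 0.75)]
hammer [(array([128., 168., 166., 241.]), 0.82)]
{'time_s': 0.9, 'joints': array([-1.46837871e+00,  3.12904938e-01,  1.49769891e+00,  2.30831584e-05,
        1.33098221e+00, -2.23393035e-01]), 'dq': array([-0.00020917,  0.0011031 ,  0.00087528, -0.00080877, -0.00110098,
       -0.00142303]), 'tau': array([ 1.48378873e-03, -4.12163508e+01, -2.59898365e+01, -1.12220184e-04,
        5.85429170e-04, -1.52224993e-05]), 'eef_pos': array([ 168.03913911, -497.39376606,  231.2920573 ]), 'ee_rot': array([3.96808484e-06, 9.86760691e-01, 1.62183042e-01, 1.09915205e-05]), 'force': array([ 0.21155233,  0.03615649, -0.68199091]), 'wrist_torque': array([-0.00651017, -0.02175225,  0.02518974]), 'grip_width': 0.9988094362821729} 18.700000000000003
```

Run:
```python
from h import *
p=eyes.capture('top'); save(p,'t1.png',(225,140,365,245),5.7)
p=eyes.capture('scene'); save(p,'s1.png',(165,120,325,240),5)
```

```text
(no output)
```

View pics/t1.png

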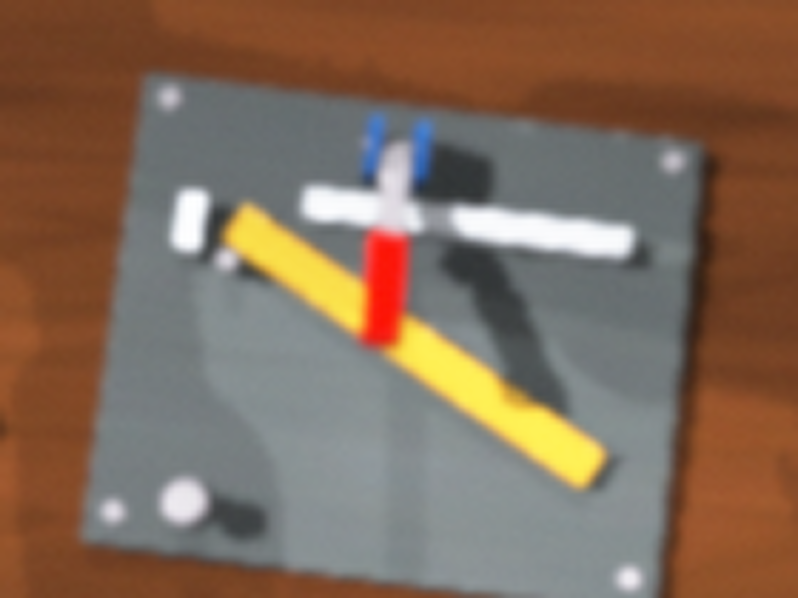

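View pics/s1.png

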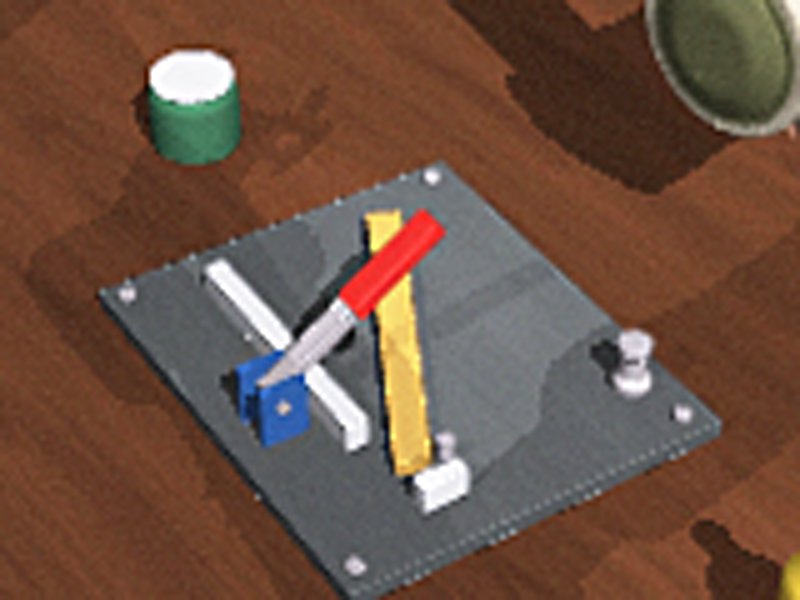

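```bash
cat > fit.py <<'E'
from h import *
from scipy.optimize import least_squares
t=eyes.capture('top'); s=eyes.capture('scene')
def ct(x): return [(x[0]+.5)/5.7-.5+225,(x[1]+.5)/5.7-.5+140]
def cs(x): return [(x[0]+.5)/5-.5+165,(x[1]+.5)/5-.5+120]
def T(q,P):
    P=np.array(P,float);c,sn=np.cos(q[2]),np.sin(q[2])
    return np.c_[q[0]+c*P[:,0]-sn*P[:,1],q[1]+sn*P[:,0]+c*P[:,1],P[:,2]]
def fit(objs,q0):
    def r(q): return np.concatenate([(proj(p,T(q,P))-np.array(U)).ravel() for p,P,U in objs if len(P)])
    o=least_squares(r,q0,x_scale=[10,10,.1],loss='soft_l1');return o.x,r(o.x).round(1).reshape(-1,2)
jt=[((80,178,16),(147,73)),((80,-168,16),(705,147)),((-210,178,16),(82,540)),((-32.5,112,38),(227,258)),
 ((0,70,38),(303,218)),((0,-125,38),(632,257)),((16,-125,38),(634,226)),((16,70,38),(305,185))]
js=[((80,-168,16),(100,292)),((-210,-168,16),(440,162)),((-210,178,16),(720,425)),((-32.5,112,38),(447,438))]
jig,r=fit([(t,[a for a,_ in jt],[ct(b) for _,b in jt]),(s,[a for a,_ in js],[cs(b) for _,b in js])],[480,20,.1])
print('jig',jig,r.tolist())
bt=[((12.5,130,30),(243,202)),((-12.5,130,30),(222,238)),((12.5,-130,30),(607,455)),((-12.5,-130,30),(583,490))]
bs=[((12.5,-130,30),(366,214)),((-12.5,-130,30),(400,211)),((12.5,130,30),(396,474)),((-12.5,130,30),(431,458))]
bar,r=fit([(t,[a for a,_ in bt],[ct(b) for _,b in bt]),(s,[a for a,_ in bs],[cs(b) for _,b in bs])],[420,0,.5])
print('bar',bar,r.tolist())
c,sn=np.cos(jig[2]),np.sin(jig[2]);d=bar[:2]-jig[:2]
print('bar in jig',c*d[0]+sn*d[1],-sn*d[0]+c*d[1],bar[2]-jig[2])
def hp(a,l,h,w): return [45-l*np.cos(a)+0*h-h*np.sin(a)*-1*-1, 20+w, 46+l*np.sin(a)+h*np.cos(a)]
for a in np.arange(.5,1,.1):
    P=T(jig,[hp(a,155,7,-11),hp(a,155,7,11),hp(a,75,7,-11),hp(a,75,7,11)])
    ut=(proj(t,P)-[225,140])*5.7; us=(proj(s,P)-[165,120])*5
    print(round(a,2),ut.round(0).tolist(),us.round(0).tolist())
for p,n in((t,'top'),(s,'scene')):
    for k,z in(('jack',40+16),('tin',60),('oil',130)):
        q=nets.spot_in(k,p)
        if q: R=q[0]['rect'];print(n,k,q[0]['confidence'],unproj(p,[(R[0]+R[2])/2,(R[1]+R[3])/2],z/2).round(0))
np.save('jig.npy',jig)
E
python3 fit.py
```

```text
jig [ 5.85159100e+02 -3.69134832e+01 -1.04705771e-01] [[-0.3, -0.5], [0.0, -0.8], [-0.5, 0.0], [0.1, -0.1], [0.2, -0.8], [-0.6, -0.3], [-0.5, 0.6], [0.5, 0.4], [-0.5, -0.9], [0.4, -1.0], [0.8, -1.3], [-0.2, -0.4]]
bar [516.85840224 -33.44273919  -0.58469047] [[0.4, 0.2], [-0.1, -0.2], [-0.5, -0.7], [-0.4, -0.8], [0.2, -0.4], [0.3, -0.2], [-0.3, -2.8], [0.5, -0.1]]
bar in jig -68.2893829753015 -3.686681126915616 -0.4799846988454728
0.5 [[395.0, 364.0], [355.0, 358.0], [405.0, 250.0], [367.0, 245.0]] [[439.0, 210.0], [457.0, 228.0], [349.0, 292.0], [366.0, 310.0]]
0.6 [[398.0, 348.0], [358.0, 342.0], [406.0, 243.0], [368.0, 238.0]] [[429.0, 199.0], [448.0, 216.0], [344.0, 287.0], [361.0, 305.0]]
0.7 [[402.0, 329.0], [361.0, 324.0], [408.0, 234.0], [370.0, 229.0]] [[418.0, 188.0], [436.0, 206.0], [339.0, 282.0], [356.0, 301.0]]
0.8 [[405.0, 308.0], [365.0, 303.0], [410.0, 225.0], [371.0, 220.0]] [[404.0, 180.0], [423.0, 198.0], [332.0, 279.0], [350.0, 297.0]]
0.9 [[409.0, 285.0], [368.0, 280.0], [411.0, 215.0], [373.0, 210.0]] [[389.0, 173.0], [408.0, 191.0], [325.0, 276.0], [343.0, 295.0]]
top jack 0.59 [[417. 102.  28.]]
top tin 0.89 [[ 485. -341.   30.]]
top oil 0.84 [[490. 335.  65.]]
scene jack 0.62 [[413.  98.  28.]]
scene tin 0.54 [[ 494. -320.   30.]]
scene oil 0.69 [[497. 345.  65.]]
```

drive_tool(
  series="0.3 -0.3 0 0 0 0.28 0; 0.6 -0.6 0 0 0 0.56 0; 0.98 -1 0 0 0 0.862 0; 0.98 -1 0 0 0 0.862 0; 0.98 -1 0 0 0 0.862 0; 0.98 -1 0 0 0 0.862 0",
  newtons=60,
)

```text
time_s: 2.0
eef_pos: [241.0, -346.6, 231.5]
ee_rot: [0.0, 0.999, -0.052, 0.0]
force: [-0.4, -0.2, -0.6]
grip_width: 0.002
```

drive_tool(
  series="0.2 -0.4 0 0 0 0 0; 0.4 -0.8 0 0 0 0 0; 0.4 -1 0 0 0 0 0; 0.4 -1 0 0 0 0 0",
)

```text
time_s: 2.4
eef_pos: [301.7, -230.8, 231.5]
ee_rot: [0.0, 0.999, -0.051, 0.0]
force: [-0.4, 0.2, -0.3]
grip_width: 0.001
```

```bash
cat >> h.py <<'E'
from scipy.spatial.transform import Rotation as R
jig=np.load('jig.npy') if __import__('os').path.exists('jig.npy') else None
def pose():
    s=telemetry.sense(); q=s['ee_rot']; Rm=R.from_quat([q[1],q[2],q[3],q[0]]).as_matrix()
    return s,Rm
def to(jx,jy,z,z_turn_ref=True):
    s,Rm=pose(); c,n=np.cos(jig[2]),np.sin(jig[2])
    J=np.array([[c,-n,0],[n,c,0],[0,0,1]]); o=np.array([jig[0],jig[1],0])
    print('t',s['time_s'],'jig tcp',(J.T@(s['eef_pos']-o)).round(1),'F',(J.T@s['force']).round(1),'w',round(s['grip_width'],2))
    tgt=o+J@np.array([jx,jy,z]); want=J@np.diag([1,-1,-1.])
    print('shift',(Rm.T@(tgt-s['eef_pos'])/120).round(3),'turn',(R.from_matrix(Rm.T@want).as_rotvec()/.5).round(3))
E
python3 -c "
from h import *
to(-165,-85,22)"
```

```text
t 2.4 jig tcp [-261.6 -222.5  231.5] F [-0.4  0.2 -0.3] w 0.0
shift [ 0.808 -1.144  1.745] turn [ 0.001 -0.     0.006]
```

drive_tool(
  series="0.3 -0.4 0.3 0 0 0 0; 0.6 -0.75 0.6 0 0 0 0; 0.8 -0.98 0.98 0 0 0 0; 0.8 -0.98 0.98 0 0 0 0; 0.8 -0.98 0.98 0 0 0 0",
)

```text
time_s: 2.9
eef_pos: [409.3, -122.3, 110.2]
ee_rot: [-0.001, 0.999, -0.05, -0.003]
force: [0.7, 0.6, 0.3]
grip_width: -0.0
```

drive_tool(
  series="0 -0.16 0.3 0 0 0 0; 0 -0.16 0.6 0 0 0 0; 0 -0.16 0.75 0 0 0 0; 0 -0.16 0.75 0 0 0 0",
)

```text
time_s: 3.3
eef_pos: [409.9, -104.2, 18.8]
ee_rot: [-0.002, 0.999, -0.051, -0.004]
force: [0.4, -0.5, 0.2]
grip_width: 0.001
```

```bash
python3 -c "
from h import *
to(-140,-85,22)"
```

```text
t 3.3 jig tcp [-167.3  -85.2   18.8] F [ 0.5 -0.5  0.2] w 0.0
shift [ 0.227 -0.001 -0.029] turn [-0.008  0.018  0.007]
```

drive_tool(
  series="0.06 0 -0.02 0 0 0 0; 0.12 0 -0.02 0 0 0 0; 0.16 0 -0.02 0 0 0 0; 0.2 0 -0.02 0 0 0 0; 0.24 0 -0.02 0 0 0 0; 0.28 0 -0.02 0 0 0 0; 0.32 0 -0.02 0 0 0 0; 0.36 0 -0.02 0 0 0 0; 0.4 0 -0.02 0 0 0 0; 0.44 0 -0.02 0 0 0 0; 0.48 0 -0.02 0 0 0 0; 0.52 0 -0.02 0 0 0 0; 0.56 0 -0.02 0 0 0 0; 0.6 0 -0.02 0 0 0 0; 0.6 0 -0.02 0 0 0 0",
)

```text
time_s: 4.8
eef_pos: [482.4, -111.6, 20.6]
ee_rot: [-0.002, 0.999, -0.05, -0.004]
force: [-0.6, -0.2, -0.0]
grip_width: 0.0
```

```bash
python3 -c "
from h import *
to(-37,-85,21)
p=eyes.capture('scene'); save(p,'s2.png',(165,120,325,240),5)
"
```

```text
t 4.8 jig tcp [-94.4 -85.   20.6] F [-0.6 -0.3 -0. ] w 0.0
shift [ 0.478  0.002 -0.007] turn [-0.007  0.016  0.007]
```

View pics/s2.png

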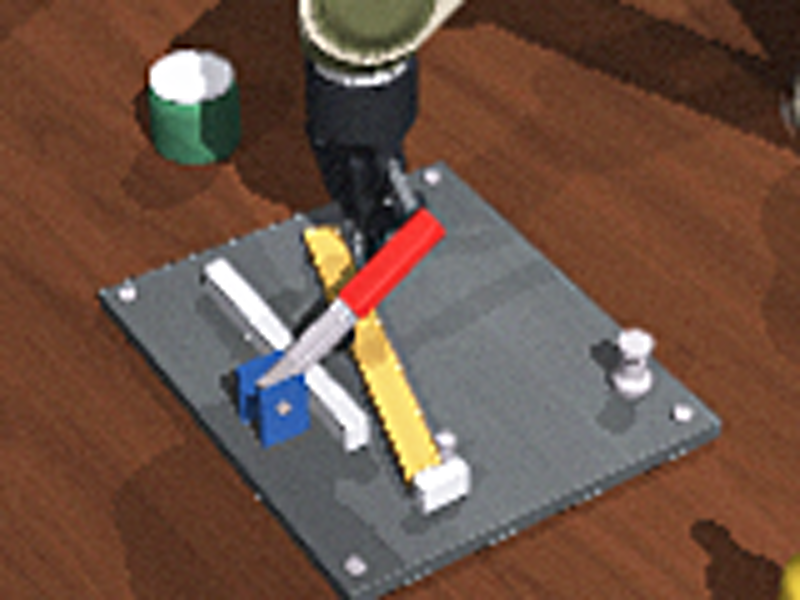

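The bar has swung about halfway. Its free end is at about (322,232), and the heel (410,478) is still between pin and stop. The tool is clear of the clamp, so I'll continue.

drive_tool(
  series="0.04 0 0 0 0 0 0; 0.08 0 0 0 0 0 0; 0.12 0 0 0 0 0 0; 0.16 0 0 0 0 0 0; 0.2 0 0 0 0 0 0; 0.24 0 0 0 0 0 0; 0.28 0 0 0 0 0 0; 0.32 0 0 0 0 0 0; 0.36 0 0 0 0 0 0; 0.4 0 0 0 0 0 0; 0.42 0 0 0 0 0 0; 0.44 0 0 0 0 0 0; 0.45 0 0 0 0 0 0; 0.46 0 0 0 0 0 0; 0.46 0 0 0 0 0 0",
)

```text
time_s: 6.35
eef_pos: [537.3, -117.1, 20.2]
ee_rot: [-0.002, 0.999, -0.05, -0.004]
force: [-1.8, 0.4, 0.0]
grip_width: 0.002
```

```bash
python3 -c "
from h import *
to(-36,-85,21)
p=eyes.capture('top'); save(p,'t3.png',(225,140,365,245),5.7)
"
```

```text
t 6.35 jig tcp [-39.3 -84.7  20.2] F [-1.8  0.2  0. ] w 0.0
shift [ 0.027  0.002 -0.007] turn [-0.008  0.015  0.007]
```

View pics/t3.png

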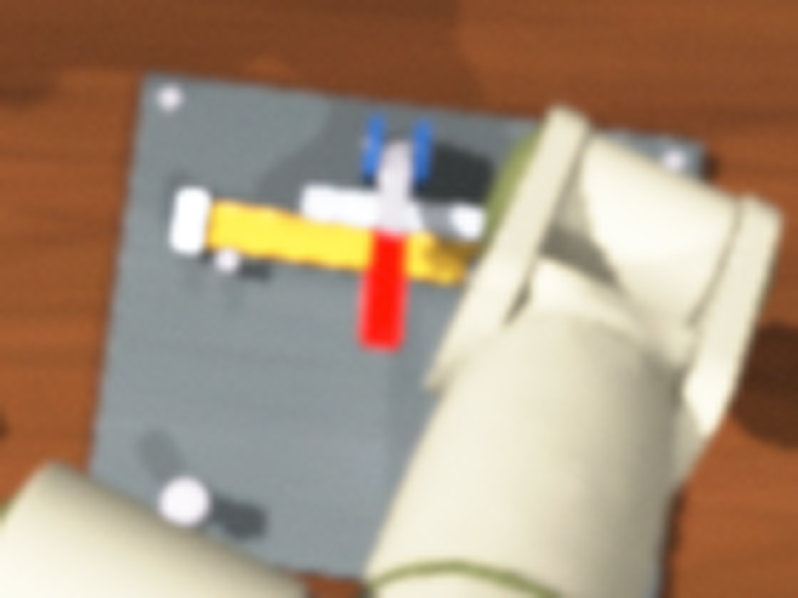

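The heel is at the stop (around x=210), and a small gap to the fence remains. I'll creep in until the force rises.

drive_tool(
  series="0.01 0 0 0 0 0 0; 0.02 0 0 0 0 0 0; 0.03 0 0 0 0 0 0; 0.04 0 0 0 0 0 0; 0.045 0 0 0 0 0 0; 0.045 0 0 0 0 0 0",
)

```text
time_s: 7.0
eef_pos: [540.6, -117.4, 20.1]
ee_rot: [-0.003, 0.999, -0.05, -0.006]
force: [-15.3, -1.8, 9.6]
grip_width: -0.004
```

drive_tool(
  series="-0.1 0 0 0 0 0 0; -0.2 0 0 0 0 0 0; -0.25 0.3 0 0 0 0 0; -0.25 0.6 0 0 0 0 0; -0.25 0.78 0 0 0 0 0; -0.25 0.78 0 0 0 0 0; 0 0.78 0 0 0 0 0; 0.19 0.78 0 0 0 0 0; 0.19 0.78 0 0 0 0 0",
)

```text
time_s: 7.9
eef_pos: [556.2, -212.0, 19.4]
ee_rot: [-0.002, 0.999, -0.05, -0.005]
force: [-0.4, 0.6, -0.1]
grip_width: 0.004
```

```bash
python3 -c "
from h import *
to(-13,-155,21)
p=eyes.capture('top'); save(p,'t4.png',(225,140,365,245),5.7)
p=eyes.capture('scene'); save(p,'s4.png',(165,120,325,240),5)
"
```

```text
t 7.9 jig tcp [ -10.5 -177.1   19.4] F [-0.5  0.6 -0.1] w 0.0
shift [-0.02  -0.185 -0.012] turn [-0.008  0.021  0.011]
```

View pics/s4.png

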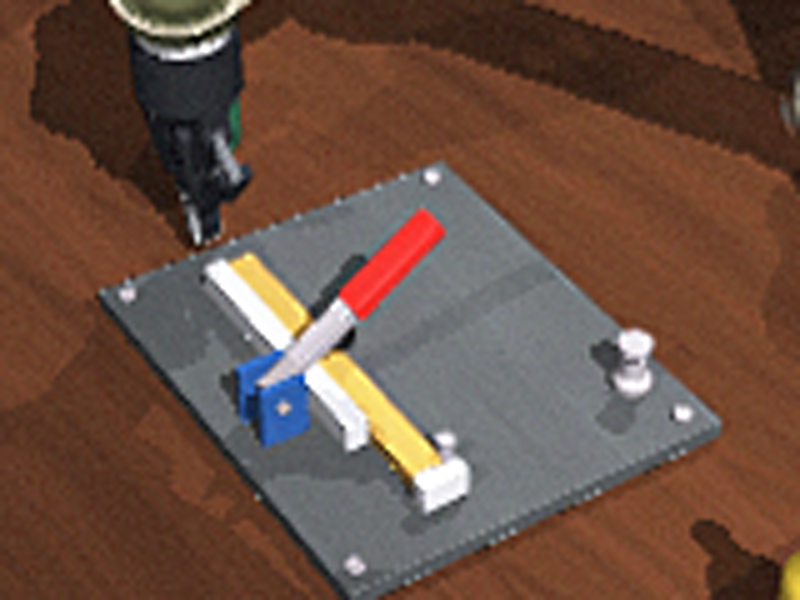

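The bar lies along the fence, with its heel close to the stop at (415,478). Next I'll push it along the fence from its end face.

drive_tool(
  series="-0.02 -0.08 -0.01 0 0 0 0; -0.02 -0.15 -0.01 0 0 0 0; -0.02 -0.17 -0.01 0 0 0 0; -0.02 -0.19 -0.01 0 0 0 0; -0.02 -0.21 -0.01 0 0 0 0; -0.02 -0.22 -0.01 0 0 0 0; -0.02 -0.22 -0.01 0 0 0 0",
)

```text
time_s: 8.7
eef_pos: [554.1, -185.2, 20.4]
ee_rot: [-0.003, 0.999, -0.05, -0.007]
force: [-0.1, 0.8, 0.7]
grip_width: -0.004
```

drive_tool(
  series="0 -0.015 0 0 0 0 0; 0 -0.03 0 0 0 0 0; 0 -0.045 0 0 0 0 0; 0 -0.06 0 0 0 0 0; 0 -0.06 0 0 0 0 0",
)

```text
time_s: 9.2
eef_pos: [554.9, -177.7, 20.4]
ee_rot: [-0.003, 0.999, -0.05, -0.007]
force: [0.1, -0.2, -0.1]
grip_width: 0.003
```

drive_tool(
  series="0 -0.01 0 0 0 0 0; 0 -0.02 0 0 0 0 0; 0 -0.03 0 0 0 0 0; 0 -0.03 0 0 0 0 0",
)

```text
time_s: 9.6
eef_pos: [555.1, -175.8, 20.5]
ee_rot: [-0.001, 0.999, -0.049, -0.007]
force: [-2.4, -9.1, -2.6]
grip_width: 0.0
```

drive_tool(
  series="0 -0.01 0 0 0 0 0; 0 -0.02 0 0 0 0 0; 0 -0.03 0 0 0 0 0; 0 -0.03 0 0 0 0 0",
)

```text
time_s: 10.0
eef_pos: [555.2, -175.5, 20.6]
ee_rot: [0.001, 0.999, -0.049, -0.006]
force: [-4.2, -19.3, -3.9]
grip_width: 0.001
```

```bash
python3 -c "
from h import *
to(-13,-140,21)
p=eyes.capture('scene'); save(p,'s5.png',(185,150,285,230),8)
"
```

```text
t 10.0 jig tcp [ -15.3 -141.    20.6] F [ -2.2 -19.6  -3.9] w 0.0
shift [ 0.019 -0.008 -0.004] turn [0.007 0.025 0.012]
```

View pics/s5.png

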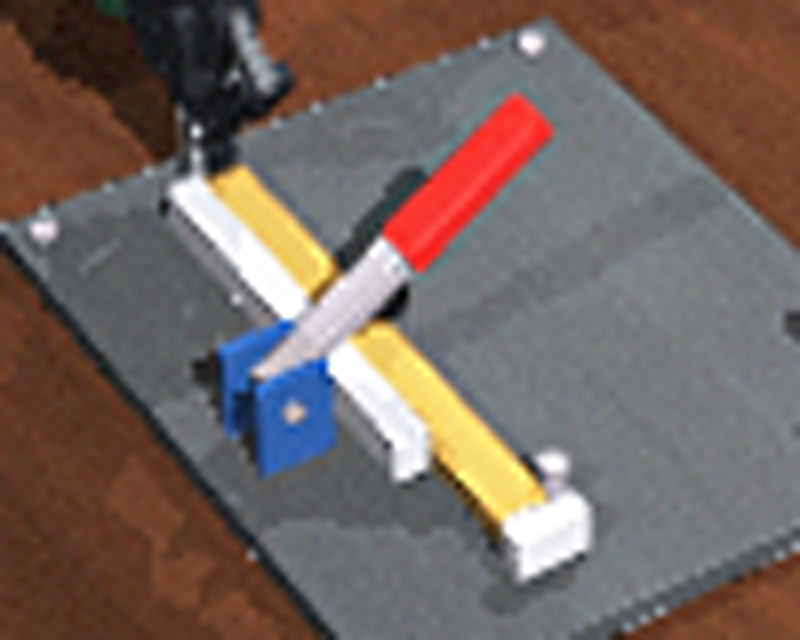

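The push stops firmly at about 20 N. The finger half-width (11 mm) puts the bar end at jig y ≈ -130, which is home. Now a brief re-press against the fence.

drive_tool(
  series="0 0.1 0 0 0 0 0; -0.2 0.12 0 0 0 0 0; -0.4 0.1 0 0 0 0 0; -0.4 -0.2 0 0 0 0 0; -0.4 -0.4 0 0 0 0 0; -0.4 -0.4 0 0 0 0 0; -0.28 -0.4 0 0 0 0 0; -0.22 -0.4 0 0 0 0 0; -0.2 -0.4 0 0 0 0 0; -0.18 -0.4 0 0 0 0 0; -0.17 -0.4 0 0 0 0 0; -0.16 -0.4 0 0 0 0 0; -0.16 -0.4 0 0 0 0 0",
)

```text
time_s: 11.35
eef_pos: [539.6, -125.9, 20.5]
ee_rot: [0.001, 0.999, -0.049, -0.008]
force: [-6.5, -0.9, 3.0]
grip_width: -0.002
```

```bash
python3 -c "
from h import *
to(-90,-90,21)"
```

```text
t 11.35 jig tcp [-36.  -93.3  20.5] F [-6.4 -1.6  3. ] w -0.0
shift [-0.45  -0.03   0.003] turn [0.006 0.031 0.012]
```

drive_tool(
  series="-0.1 0 0 0 0 0 0; -0.3 0 -0.2 0 0 0 0; -0.3 0 -0.6 0 0.03 0 0; -0.3 0 -1 0 0.03 0 0; -0.3 0 -1 0 0.03 0 0; -0.3 0 -1 0 0.03 0 0",
)

```text
time_s: 11.95
eef_pos: [505.8, -122.3, 141.7]
ee_rot: [0.002, 0.999, -0.049, 0.0]
force: [-0.7, 0.4, -0.5]
grip_width: -0.0
```

drive_tool(
  series="0 0 -0.3 0 0 0 0; 0 -0.3 -0.3 0 0 0 0; 0 -0.6 -0.3 0 0 0 0; 0 -0.94 -0.3 0 0 0 0; 0 -0.94 -0.3 0 0 0 0; 0 -0.94 -0.3 0 0 0 0",
)

```text
time_s: 12.55
eef_pos: [516.5, -9.5, 176.0]
ee_rot: [0.002, 0.999, -0.049, -0.001]
force: [0.3, 0.0, 0.3]
grip_width: -0.002
```

```bash
python3 -c "
from h import *
to(-72,20,130)
p=eyes.capture('scene'); save(p,'s6.png',(165,110,325,230),5)
"
```

```text
t 12.55 jig tcp [-71.2  20.1 176. ] F [0.3 0.1 0.3] w -0.0
shift [-0.006 -0.001  0.383] turn [0.007 0.003 0.015]
```

View pics/s6.png

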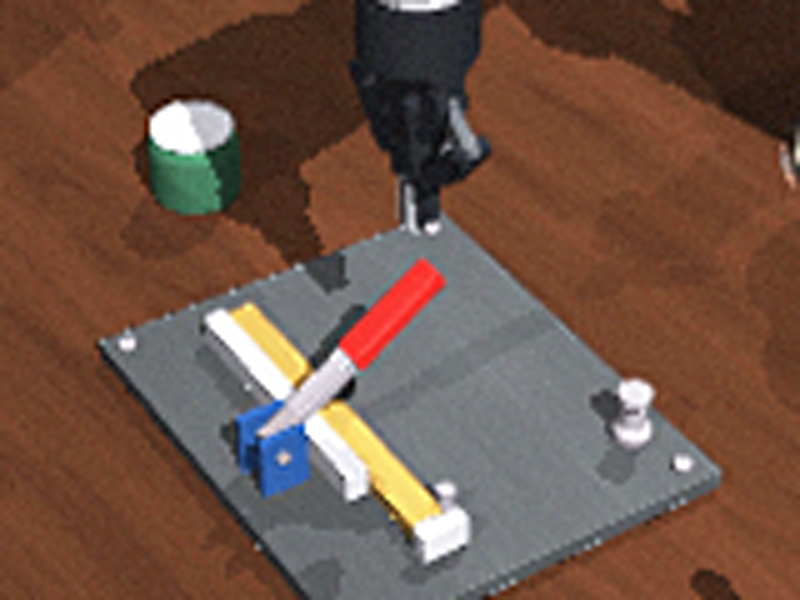

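The bar is flush and the fingers are above the red handle, so I'll descend.

drive_tool(
  series="0 0 0.2 0 0 0 0; 0 0 0.3 0 0 0 0; 0 0 0.36 0 0 0 0; 0 0 0.42 0 0 0 0; 0 0 0.48 0 0 0 0; 0 0 0.54 0 0 0 0; 0 0 0.6 0 0 0 0; 0 0 0.66 0 0 0 0; 0 0 0.72 0 0 0 0; 0 0 0.78 0 0 0 0; 0 0 0.84 0 0 0 0; 0 0 0.9 0 0 0 0; 0 0 0.95 0 0 0 0; 0 0 0.95 0 0 0 0",
)

```text
time_s: 14.0
eef_pos: [516.0, -10.6, 61.4]
ee_rot: [0.002, 0.999, -0.049, -0.001]
force: [-0.3, -0.6, 0.4]
grip_width: -0.003
```

drive_tool(
  series="0 0 0.02 0 0 0 0; 0 0 0.035 0 0 0 0; 0 0 0.05 0 0 0 0; 0 0 0.06 0 0 0 0; 0 0 0.06 0 0 0 0",
)

```text
time_s: 14.5
eef_pos: [516.0, -10.6, 54.1]
ee_rot: [0.002, 0.999, -0.049, -0.001]
force: [-0.2, 0.3, 0.3]
grip_width: 0.0
```

drive_tool(
  series="0 0 0.01 0 0 0 0; 0 0 0.02 0 0 0 0; 0 0 0.03 0 0 0 0; 0 0 0.03 0 0 0 0; 0 0 0.03 0 0 0 0",
)

```text
time_s: 15.0
eef_pos: [516.1, -10.7, 52.6]
ee_rot: [0.002, 0.999, -0.049, -0.001]
force: [-10.5, 1.5, 25.4]
grip_width: 0.003
```

```bash
python3 -c "
from h import *
to(-72,20,53)
p=eyes.capture('scene'); save(p,'s7.png',(185,150,285,230),8)
"
```

```text
t 15.0 jig tcp [-71.4  18.9  52.6] F [-10.6   0.4  25.4] w 0.0
shift [-0.005 -0.009 -0.003] turn [0.008 0.003 0.013]
```

View pics/s7.png

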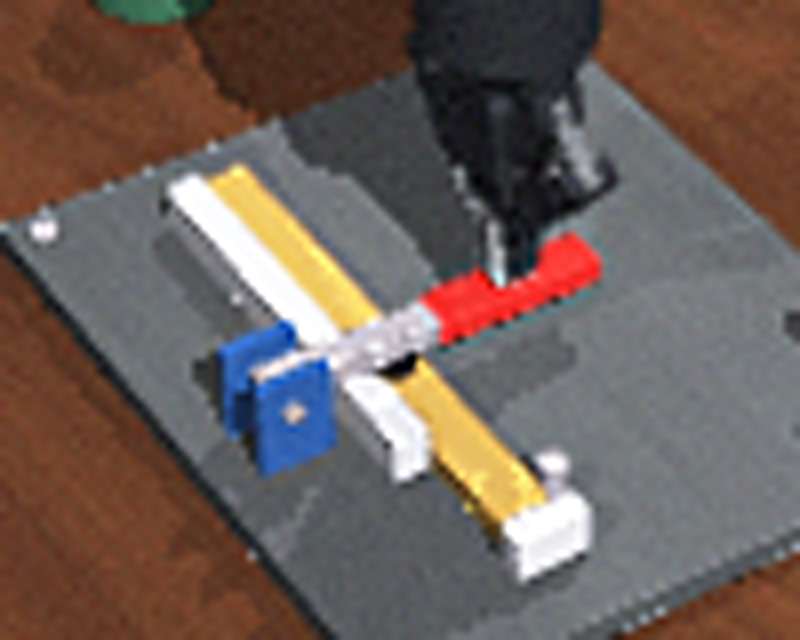

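The clamp is level with its pad on the bar, with 25 N on the handle. I'll hold briefly, then lift straight up.

drive_tool(
  series="0 0 0.01 0 0 0 0; 0 0 0.01 0 0 0 0; 0 0 0.01 0 0 0 0; 0 0 0.01 0 0 0 0; 0 0 -0.05 0 0 0 0; 0 0 -0.3 0 0 0 0; 0 0 -0.6 0 0 0 0; 0 0 -0.9 0 0 0 0; 0 0 -0.9 0 0 0 0",
)

```text
time_s: 15.95
eef_pos: [518.4, -10.6, 165.2]
ee_rot: [0.003, 0.999, -0.049, 0.003]
force: [-0.3, -0.9, -0.4]
grip_width: 0.001
```

drive_tool(
  series="-0.4 0 -0.3 0 0 0 0; -0.8 0 -0.4 0 0 0 0; -1 0 -0.4 0 0 0 0; -1 0 -0.4 0 0 0 0; -1 0 -0.4 0 0 0 0; -1 0 -0.4 0 0 0 0",
)

```text
time_s: 16.55
eef_pos: [399.3, 1.2, 212.0]
ee_rot: [0.003, 0.999, -0.049, 0.003]
force: [0.4, -1.0, 0.4]
grip_width: 0.002
```

```bash
python3 -c "
from h import *
to(-72,20,53)
p=eyes.capture('scene'); save(p,'s8.png',(185,150,285,230),8)
p=eyes.capture('top'); save(p,'t8.png',(225,140,365,245),5.7)
"
```

```text
t 16.55 jig tcp [-188.9   18.5  212. ] F [ 0.5 -1.   0.4] w 0.0
shift [ 0.965 -0.013  1.332] turn [ 0.01  -0.014  0.013]
```

View pics/s8.png

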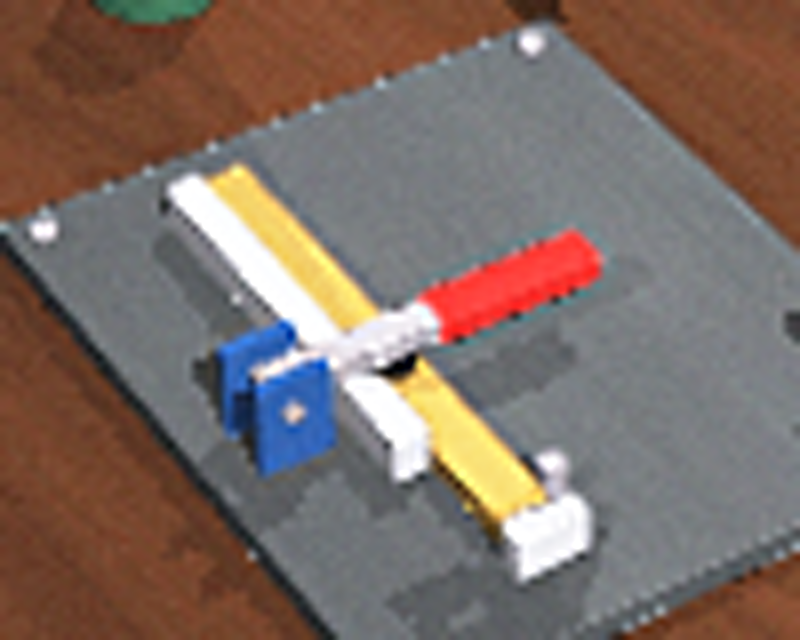

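View pics/t8.png

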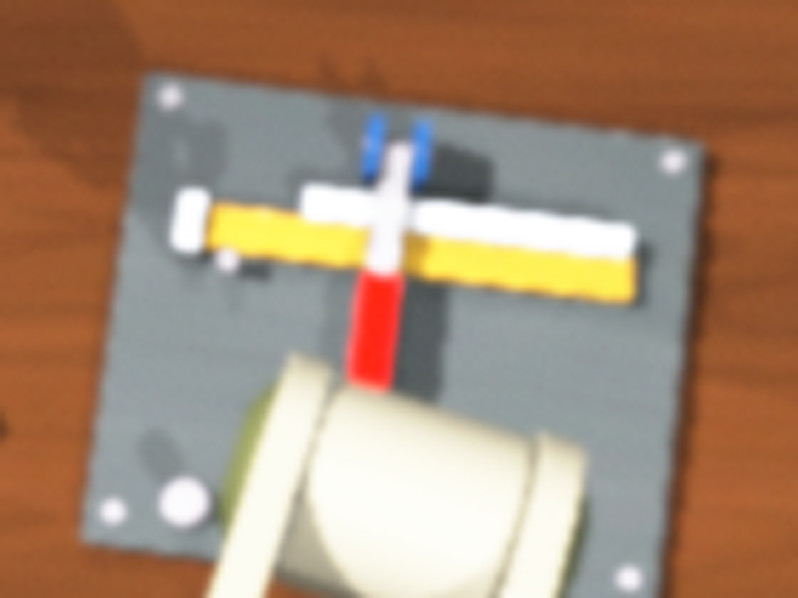

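The bar is flush along the fence with its heel at the stop. The clamp stayed level after release, the jack hasn't moved from (183,502), and the robot is clear. Handing in.

```bash
python3 -c "
from h import *
print(ctrl.finish_job(),telemetry.sense()['time_s'])"
```

```text
the job is handed in; nothing more can be done
the job is handed in; nothing more can be done
```

The bar is home and clamped, and I handed the job in about 17 s into the 54 s allowed. The hand-in reports no verdict.

**What I did:** I found the jig and bar from the two cameras and swung the bar about the pin with closed fingers until it lay against the fence. I then pushed its free end face until the heel met the stop, and pressed it against the fence once more. Last, I pressed the clamp handle down and lifted clear.

**What the checks showed:**
- **Fence:** both presses stopped with the finger at jig x = -36, which puts the bar's front face at about -25, its home position.
- **End stop:** the push stopped firmly at about 20 N, with the bar end at about jig y = -130.
- **Clamp:** the handle stopped level with the fingertip at 52.6 mm (53 mm expected), with 25 N on it.
- **After release:** the last pictures show the bar flush, the clamp still level with its pad on the bar, and the jack unmoved. The robot was clear of everything.

**Not measured:** the pad force after letting go can't be read, so I judged it from the press force and the clamp staying put. The oil bottle, tin and hammer were not re-measured at the end, but the arm never came close to them near bench height. No check failed or disagreed.

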